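# Clear the pan, open the weight box, set the check weight

### The job

Get the little pan balance ready for its check: first clear the two broken mortar offcuts off its pan into the grey rubble bin. Then open the wooden weight box: lift the front end of its lid over the lip, slide the lid forward out from under the brass keepers and lay it flat on the bench, handle up. Last, take the weight out of the box and stand it gently upright in the middle of the pan; leave the timer and the two small weights where they are.

Things in the scene. Friction and masses are not known exactly. Their poses are not given: they have to be found in the camera images.
- weight_box: Open-topped wooden box, fixed, 148 (its x) x 96 (its y) x 74 mm. Origin: centre of the underside, z up; front is -x. Walls 6 mm, floor 6 mm thick. Side walls rise to z = 69, the rear wall to z = 60. Inside the side walls (84 mm apart) run ledges 5 mm wide with their top at z = 54; the lid lies on them
- box_lip (a point): Middle of the lip: the top edge of the box's front wall (6 mm thick), z = 59 and x = -71 in the box frame. It stands 5 mm above the closed lid's underside and stops the lid from sliding forward
- keeper_edge (a point): Middle between the front ends of the two brass keepers' undersides, x = +18, z = 69 in the box frame. They overhang the lid's side edges by 10 mm from here rearward, 9 mm above the closed lid: it can rise level by 5 to 9 mm, or its front end by up to 18 mm or so. Once over the lip the lid slides to the box's -x; after 50 mm its rear edge is clear of the keepers and it lifts away freely
- lid: Loose light-wood lid, plate 132 (x) x 80 (y) x 6 mm, 0.12 kg. Origin: centre of the plate's underside, z up, x along the sliding direction; its front end with the handle is at -x. Closed it lies on the box's ledges, axes along the box's, 2 mm free at every edge. The bench left of the box (about x 0.50, y 0.485 in the world) is always clear for it
- lid_handle (a point): Point on the lid's upright black handle block, which is 16 (lid x) x 24 (lid y) mm and stands 28 mm above the plate (z = 6 to 34 in the lid's frame). The point is on the block's centre line 48 mm ahead (-x) of the lid's centre, 22 mm above the plate's underside
- lid_rear (a point): Middle of the lid's rear edge, on its underside, 66 mm behind (+x) its centre
- check_weight: Steel calibration weight standing on the floor of the box under the lid, 0.19 kg: round body 30 mm in diameter up to 31 mm, knob 18 mm in diameter above it, 42 mm high overall. Origin: centre of its underside, z up
- pan_balance: White compact balance, fixed to the bench, body 156 (its x) x 120 (its y) x 30 mm with a display and two buttons at its front (-x). Origin: centre of the underside, z up. Its round steel pan, 104 mm in diameter and 5 mm thick, does not move
- pan_mid (a point): Centre of the pan's upper face, 44 mm above the bench and 22 mm behind (+x) the balance's centre
- chunk_a: Broken mortar offcut, loose on the pan, 45 g: block 30 (its x) x 26 (its y) x 22 mm with rough lumps on top (to about 28 mm) and on one y side (to about 18 mm from the centre). Origin: centre of its underside, z up. Its two x faces are flat and parallel, 30 mm apart: grip it there
- chunk_a_mid (a point): Middle of offcut a, 12 mm above its underside
- chunk_b: The other offcut, same size and axes as chunk_a, beside it on the pan, about 54 mm from it along the balance's y
- chunk_b_mid (a point): Middle of offcut b, 12 mm above its underside
- rubble_bin: Grey open bin, loose, 0.35 kg, 140 (its x) x 106 (its y) x 50 mm outside, walls and floor 4 mm. Origin: centre of the underside, z up
- analytical_balance: Tall fixed glass-sided analytical balance in the middle of the worktop, not used: about 355 (its x, depth) x 232 (its y) x 303 mm, origin at the centre of its underside; it stands between the wooden box (to its left, +y) and the pan balance and bin (to its right), so go round its front
- timer: White square timer, 62 x 62 x 20 mm; leave alone. Origin: centre of its underside
- small_weight_0: Small steel weight, 24 mm in diameter, 34 mm high, standing behind the balance or bin; leave alone. Origin: centre of its underside
- small_weight_1: Smallest steel weight, 19 mm in diameter, 28 mm high, standing beside the other; leave alone. Origin: centre of its underside

How it is judged:
On the way, in this order (a step that is already met when the one before it is completed fails the run):
1. both offcuts lie in the bin (x of chunk_a_mid in the frame of rubble_bin between -0.066 and 0.066 m and y of chunk_a_mid in the frame of rubble_bin between -0.049 and 0.049 m and z of chunk_a_mid in the frame of rubble_bin between 0 and 0.055 m and x of chunk_b_mid in the frame of rubble_bin between -0.066 and 0.066 m and y of chunk_b_mid in the frame of rubble_bin between -0.049 and 0.049 m and z of chunk_b_mid in the frame of rubble_bin between 0 and 0.055 m), for 0.2 s.
2. the lid, raised over the lip, is slid forward until its rear edge is clear of the keepers, low over the box (x of lid_rear in the frame of weight_box below 0.018 m and z of lid_rear in the frame of weight_box below 0.1 m and z of lid in the frame of weight_box above 0.054 m and horizontal distance between lid and weight_box below 0.15 m), for 0.02 s.
3. the lid lies flat on the bench, handle up (height (world z) of lid below 0.012 m and angle between lid's own z axis and vertical below 0.1 rad), for 0.2 s.
4. the check weight stands on the pan (horizontal distance between check_weight and pan_mid below 0.035 m and z of check_weight in the frame of pan_mid between -0.006 and 0.006 m and angle between check_weight's own z axis and vertical below 0.12 rad), for 0.2 s.
At the end, for the whole second after the job is handed in: Both offcuts lie inside the rubble bin; the lid lies flat on the bench, handle up (tilt under 0.1 rad); the check weight stands upright on the pan (tilt under 0.12 rad) with its centre within 35 mm of the pan's centre; all are at rest (all of step 1 and all of step 3 and all of step 4 and linear speed of each of chunk_a, chunk_b, lid, check_weight below 0.03 m/s); the robot touches nothing.
It fails at once if the timer is moved by more than 30 mm (distance of timer from where it was at the start of the episode above 0.03 m).
It fails at once if the larger small weight is moved by more than 30 mm (distance of small_weight_0 from where it was at the start of the episode above 0.03 m).
It fails at once if the smallest weight is moved by more than 30 mm (distance of small_weight_1 from where it was at the start of the episode above 0.03 m).
It fails at once if the check weight is slammed onto the balance (over 60 N) (contact force between check_weight and pan_balance above 60 N).
It also fails if it takes over 72 s, if anything falls off the work surface, if the arm or the gripper's body presses on something with over 40 N, if the wrist force passes 120 N, or if a joint passes its speed limit or range.

### The arm

A 6-joint arm with a two-finger parallel gripper is mounted at the origin on a cart in front of the work surface, level with it; the furniture and walls round the work are solid. World frame = base frame: x ahead of the robot, y to its left, z up, the work surface at z = 0. Lengths are in m, angles in rad, forces in N, time in s.
With the tool pointing down it reaches from about 0.375 to 0.975 m from the base axis. Payload 3.8 kg.
Tool frame: the origin (TCP) lies at the very end of the fingers, on their centre line; the grasp point (between the pads) lies 19 mm behind it; z points along the fingers, y is the direction in which the jaws open and shut (so a half turn about z gives the same grasp; the last joint's range is limited). The gripper opens to 85 mm and grips with 20 to 120 N. Pads are 22 mm wide; open, the fingers measure 114 mm over their backs; the gripper's body (76 mm by 85 mm) begins 54 mm behind the grasp point. The pads swing forward as they close: fully open they stand 13 mm farther back than shut.
Start: joints at [1.175, 0.264, 1.604, -0, 1.274, -0.037], TCP at [0.237, 0.632, 0.231] pointing down, gripper open.
Joint ranges: [-2.63, 2.63], [-0.94, 2.18], [0.31, 2.57], [-1.31, 4.45], [0, 2.66], [-2.55, 2.55]. Speed limits (rad/s): [2.57, 2.57, 3.14, 3.14, 3.14, 3.14].

### API

Orientations are given as a rotation vector (axis times angle).
In Python, from workcell import status, read_camera, camera_info, order gives the robot as it stands.
- The arm moves only by the tool move_arm, never from a script. Its argument "deltas" is a list of rows, each a list of 3 entries, a list of its own where there are three numbers: the turn, a rotation vector about the world's x, y, z as a fraction of full scale, then the shift along the world's x, y, z as a fraction of full scale, then the closure, from -1 (fully open) to 1 (shut), so that 0 is half open. A call has 1 to 20 rows; each row is the pose to reach, as a shift and turn from the pose commanded when the call began; what a row does not reach only later rows make up. Full scale, the value 1, is 0.1 m for a shift and pi/2 rad for a turn. A row lasts 1/8 s, in which the tool goes at most 62.5 mm and 10.7 degrees, less where a joint would pass 70% of its speed; a pose out of reach is approached as far as the arm can. A call with a number of a shift or a turn outside -1 to 1 is refused whole. A call with a gripper value outside its range is refused whole. The fingers move at their own pace and stop on an object; "grip_force" is the grip in N (left out, the last holds). Time passes only in rows, so rows that repeat a pose let the fingers close. It gives the time, the measured TCP pose, the force and the opening at its end, in the units of the state.
- status.read_state(): the state, without advancing time (a new reading comes with each control period).
- read_camera(name): name is "side" or "top"; returns (picture, depth): 480x640x3 uint8, red, green, blue; 480x640 float32, m along the optical axis (not along the pixel's ray), 0 where there is no reading.
- camera_info(name): a dict with "K" (3x3 intrinsics, pixels), "R" (3x3) and "t" (3): a world point X has camera coordinates R X + t. Camera axes: x right, y down, z forward; pixel columns grow to the right and rows downward; lengths in m; the calibration is good to about 2 mm. A picture is of the moment at which its call begins. camera_info takes no time and is no camera call.
- order.finish_job(): hands the job in, once; it reports no verdict.
The state is a dict: "time": time; "q": joint angles; "joint_vel": joint speeds; "joint_torque": joint torques, N m; "tool_pos": TCP position; "tcp_rot": TCP orientation; "wrist_force": force on the tool from outside, world axes, zero at the start; "torque": the same for the moment, N m; "width": opening from 0.0 (shut) to 1.0 (fully open).
Only numpy, scipy, OpenCV 4.12 (cv2) and the standard library are available. Lean on these libraries where they do the work, as an engineer would, in place of code of your own. Each camera call takes 0.05 s, during which the arm holds its last target. There are 200 camera calls.

## Working session

There is one attempt and no reset: what is moved stays moved. The work goes in short steps, Python scripts to look and compute and a tool call to move; the robot and the scene stay as the last step left them, time stands still between calls to the robot, and variables do not carry over. Pictures are saved under pics/ and viewed, about 8 in all and at most 12, crops included, and the job is handed in when it is done.

Besides the shell and the picture viewer there is one more tool, called after ">>>" by a JSON object that holds its "fn" and its "kwargs". move_arm: Moves the arm, as the interface text tells. Its arguments: {"type":"object","properties":{"deltas":{"type":"array","items":{"type":"array"}},"grip_force":{"type":"number"}},"required":["deltas"]}

```bash
mkdir -p pics && cat > h.py <<'E'
import numpy as np, cv2
from workcell import status, read_camera, camera_info, order
def snap(n,tag):
    im,d=read_camera(n); np.savez(f'pics/{tag}.npz',im=im,d=d)
    cv2.imwrite(f'pics/{tag}.png',im[:,:,::-1]); return im,d
def cloud(n,d):
    c=camera_info(n);K=np.array(c['K']);v,u=np.indices(d.shape)
    p=np.stack([(u-K[0,2])/K[0,0]*d,(v-K[1,2])/K[1,1]*d,d],-1)
    return (p-np.array(c['t']))@np.array(c['R'])
def ray(n,u,v,z):
    c=camera_info(n);K=np.array(c['K']);R=np.array(c['R']);t=np.array(c['t'])
    o=-R.T@t; r=R.T@np.linalg.inv(K)@np.array([u,v,1.]); return o+r*(z-o[2])/r[2]
E
python3 - <<'E'
from h import *
for n in('top','side'):
    snap(n,n+'0'); c=camera_info(n); print(n,np.array(c['K']).round(1).tolist(),(-np.array(c['R']).T@np.array(c['t'])).round(3),np.array(c['R']).round(2).tolist())
print(status.read_state())
E
```

```text
top [[622.5, 0.0, 325.2], [0.0, 622.5, 242.4], [0.0, 0.0, 1.0]] [ 0.462 -0.     1.404] [[-0.0, -1.0, 0.02], [-1.0, 0.0, -0.04], [0.04, -0.02, -1.0]]
side [[613.4, 0.0, 315.6], [0.0, 613.4, 234.9], [0.0, 0.0, 1.0]] [-0.136 -0.367  1.043] [[0.45, -0.89, 0.01], [-0.69, -0.36, -0.62], [0.56, 0.28, -0.78]]
{'time': 0.1, 'q': array([ 1.17509423e+00,  2.64702111e-01,  1.60523923e+00, -3.44396855e-06,
        1.27370401e+00, -3.68903707e-02]), 'joint_vel': array([ 1.06152420e-03, -1.76744369e-03, -1.12084193e-03, -5.32553808e-04,
        5.02377708e-05, -1.20067157e-03]), 'joint_torque': array([ 1.50121959e-03, -5.16695702e+01, -3.68595028e+01,  1.21735711e-04,
        6.13667376e-03,  4.80042638e-05]), 'tool_pos': array([0.23677574, 0.63140267, 0.23006919]), 'tcp_rot': array([-0.56052163, -3.09073817,  0.0031499 ]), 'wrist_force': array([-0.06911836,  0.55831714, -0.55395611]), 'torque': array([-0.00830991, -0.01613419,  0.0018456 ]), 'width': 0.9992108626928523}
```

View pics/top0.png

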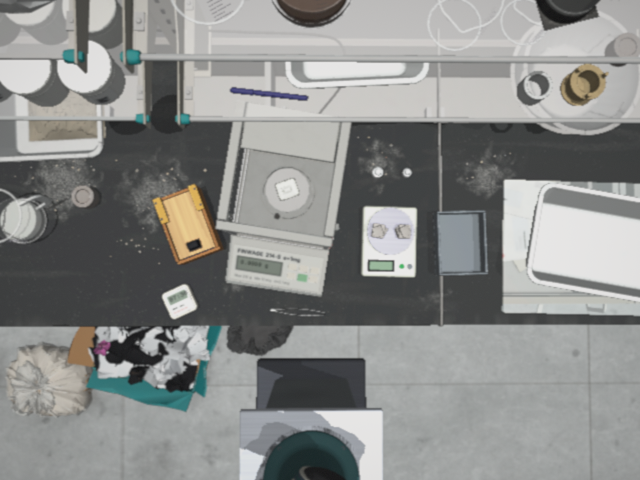

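View pics/side0.png

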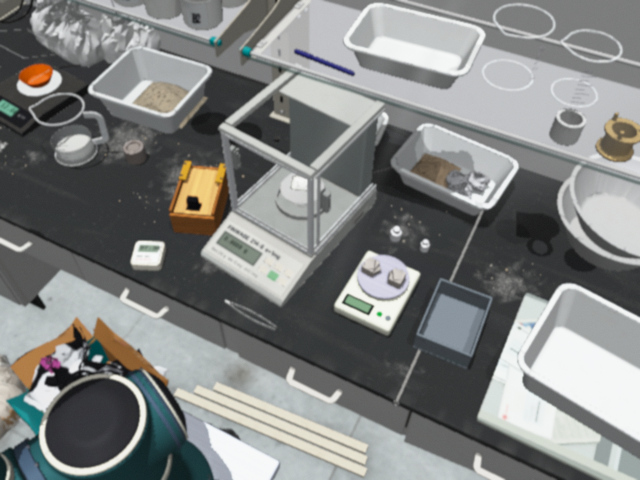

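The top view shows the box at about (187,225), the timer at (181,301), the pan at (391,231) with chunks at (378,230) and (403,231), the bin at (462,242) and small weights at (377,172) and (407,172). The side view agrees. Next I'll zoom in and measure.

```bash
cat > m.py <<'E'
from h import *
T=np.load('pics/top0.npz');S=np.load('pics/side0.npz')
def crop(im,x,y,w,h): return cv2.resize(im[y:y+h,x:x+w,::-1],(400,300),interpolation=cv2.INTER_CUBIC)
o=np.vstack([np.hstack([crop(T['im'],350,190,80,60),crop(T['im'],140,180,107,80+10)]),np.hstack([crop(S['im'],335,240,107,80),crop(S['im'],150,155,107,80)])])
cv2.imwrite('pics/crop0.png',o)
for n,D in(('top',T),('side',S)):
    P=cloud(n,D['d']); ok=D['d']>0
    def reg(x0,x1,y0,y1,z0,z1): return ok&(P[...,0]>x0)&(P[...,0]<x1)&(P[...,1]>y0)&(P[...,1]<y1)&(P[...,2]>z0)&(P[...,2]<z1)
    def rep(name,m):
        q=P[m]
        if len(q)<5: print(n,name,'few',len(q));return
        r=cv2.minAreaRect((q[:,:2]*1000).astype(np.float32)); print(n,name,len(q),'c',np.round(r[0],1),'size',np.round(r[1],1),'ang',round(r[2],1),'z med',np.round(np.percentile(q[:,2],[5,50,95])*1000,1))
    rep('bench',reg(.35,.45,.1,.2,-.03,.03))
    rep('box+lid',reg(.38,.66,.2,.42,.03,.12))
    rep('boxhandle',reg(.38,.66,.2,.42,.08,.12))
    rep('balbody',reg(.38,.58,-.26,-.08,.015,.06))
    rep('chunks',reg(.38,.58,-.26,-.08,.055,.09))
    m=reg(.38,.58,-.26,-.08,.055,.09).astype(np.uint8)
    k,l=cv2.connectedComponents(m)
    for i in range(1,k): rep('  chunk',l==i)
    rep('bin',reg(.36,.6,-.42,-.23,.03,.06))
    rep('timer',reg(.25,.36,.2,.42,.01,.04))
    rep('sw',reg(.56,.64,-.25,-.08,.012,.06))
    rep('AB',reg(.3,.9,-.1,.25,.2,.35))
    rep('ABlow',reg(.3,.9,-.1,.25,.02,.1))
    rep('shelf',reg(.5,1.0,-.5,.6,.35,.9))
E
python3 m.py
```

```text
top bench 1658 c [399.5 150.2] size [98.9 99.6] ang 0.0 z med [-4.3  0.4  5.9]
top box+lid 3228 c [561.1 264.7] size [149.1  97.5] ang 20.9 z med [53.8 61.3 76.8]
top boxhandle 93 c [570.3 261.8] size [125.   75.4] ang 25.5 z med [80.6 87.3 92.1]
top balbody 2876 c [ 514.3 -176.1] size [121.6 133.7] ang 88.2 z med [25.7 33.7 48.3]
top chunks 384 c [ 545.5 -176.1] size [85.2 31.3] ang 86.5 z med [58.6 67.9 74.7]
top   chunk 195 c [ 546.5 -150.8] size [35.2 30.2] ang 81.3 z med [58.4 67.9 74.8]
top   chunk 189 c [ 544.8 -201.6] size [33.8 28.5] ang 89.8 z med [58.6 67.9 74.5]
top bin 739 c [ 522.4 -309.8] size [159.3 144. ] ang 89.8 z med [30.9 47.2 53.7]
top timer 11 c [358.3 297.4] size [ 2.9 12.5] ang 4.3 z med [16.2 18.6 26.2]
top sw 984 c [ 582.3 -177. ] size [118.7  44.4] ang 89.9 z med [25.9 41.4 48.6]
top AB 17205 c [668.3  66.7] size [332.1 328.7] ang 89.4 z med [293.6 313.7 329.5]
top ABlow 11411 c [571.9 104.9] size [307.6 293.8] ang 81.3 z med [38.7 68.7 80.4]
top shelf 46154 c [782.5  10. ] size [1017.2  195.6] ang 84.1 z med [373.1 629.2 648.9]
side bench 1873 c [400. 150
[... 353 characters left out ...]
35.4] ang 86.6 z med [57.2 67.9 74.1]
side   chunk 248 c [ 546.8 -149.2] size [34.5 32.8] ang 76.8 z med [57.7 67.3 74.1]
side   chunk 241 c [ 545.1 -200.6] size [32.  31.9] ang 2.1 z med [56.9 68.2 73.9]
side bin 1251 c [ 524.3 -308.2] size [156.3 150.1] ang 90.0 z med [31.1 46.2 53.7]
side timer 25 c [357.3 297.6] size [18.6  4.4] ang 88.2 z med [10.9 18.6 22.4]
side sw 625 c [ 582.3 -175.9] size [120.8  43.8] ang 89.9 z med [27.2 43.8 48.4]
side AB 17121 c [700.8  68.2] size [336.2 398.4] ang 89.9 z med [220.8 312.8 333.1]
side ABlow 13904 c [641.3  90. ] size [310.4 577.7] ang 79.4 z med [31.2 63.9 83.9]
side shelf 7692 c [863.1  -9. ] size [231.2 979.9] ang 0.5 z med [351.9 368.5 425.6]
```

View pics/crop0.png

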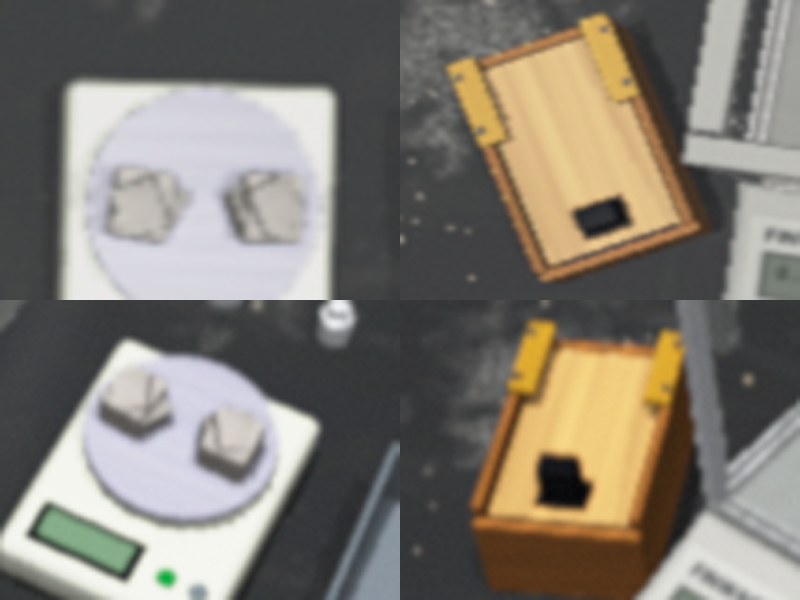

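Crop: the chunks sit square to the balance (jaws along world x), their lumps face each other, and the handle is at the front (lower right) end of the lid. Now precise centres, plus the analytical balance's clearance.

```bash
cat > m2.py <<'E'
from h import *
T=np.load('pics/top0.npz');S=np.load('pics/side0.npz')
for n,D in(('top',T),('side',S)):
    im=D['im'].astype(int);P=cloud(n,D['d']);ok=D['d']>0
    def reg(x0,x1,y0,y1,z0,z1): return ok&(P[...,0]>x0)&(P[...,0]<x1)&(P[...,1]>y0)&(P[...,1]<y1)&(P[...,2]>z0)&(P[...,2]<z1)
    def rect(m): 
        r=cv2.minAreaRect((P[m][:,:2]*1000).astype(np.float32));return np.round(r[0],1),np.round(r[1],1),round(r[2],1)
    # handle: dark blob on lid
    m=reg(.48,.56,.21,.30,.065,.1)&(im.max(2)<70)
    v,u=np.nonzero(m); print(n,'handle px',u.mean().round(1),v.mean().round(1),len(u),'3d',np.median(P[m],0).round(4),'ray.088',ray(n,u.mean(),v.mean(),.085 if n=='top' else .078).round(4),rect(m))
    # box outline by hue (brown/yellow), z>.045
    hsv=cv2.cvtColor(D['im'],cv2.COLOR_RGB2HSV)
    m=reg(.4,.7,.18,.4,.045,.1)&(hsv[...,1]>70)&(hsv[...,0]<30); print(' box',rect(m))
    m=m&(hsv[...,1]>175)&(hsv[...,0]>17); print(' keepers',m.sum(),np.percentile(P[m][:,2],[10,50,90]).round(4),rect(m))
    # pan: lilac
    m=reg(.4,.65,-.27,-.08,.036,.054)&((im[...,2]-im[...,1])>10);print(' pan',rect(m),np.median(P[m][:,2]).round(4))
    # bin rim
    m=reg(.38,.62,-.375,-.235,.043,.058)&((im[...,2]-im[...,0])>0);print(' bin rim',rect(m),np.median(P[m][:,2]).round(4))
    m=reg(.4,.6,-.36,-.25,-.003,.012)&((im[...,2]-im[...,0])>8);print(' bin floor',m.sum(),rect(m),np.median(P[m][:,2]).round(4))
    m=reg(.55,.66,-.25,-.08,.01,.05)&(hsv[...,1]<40)&(P[...,0]>.6);k,l,s,c=cv2.connectedComponentsWithStats(m.astype(np.uint8))
    for i in range(1,k):
        if s[i,4]>8: print(' sw',rect(l==i),np.percentile(P[l==i][:,2],95).round(3))
    m=reg(.35,.95,-.15,.28,.28,.335)
    print(' ABtop',rect(m),cv2.boxPoints(cv2.minAreaRect((P[m][:,:2]*1000).astype(np.float32))).round(0).tolist())
    for z0 in(.03,.1,.15,.2,.25):
        q=P[reg(.3,.6,.12,.235,z0,z0+.05)]
        if len(q): print('  AB left z',z0,'max y',np.percentile(q[:,1],99).round(3),'minx',np.percentile(q[:,0],1).round(3))
        q=P[reg(.3,.7,-.1,.05,z0,z0+.05)]
        if len(q): print('  AB right z',z0,'min y',np.percentile(q[:,1],1).round(3),'minx',np.percentile(q[:,0],1).round(3))
E
python3 m2.py
```

```text
top handle px 193.4 244.6 89 3d [0.5152 0.2455 0.0871] ray.088 [0.5159 0.246  0.085 ] (array([515.7, 246.9]), array([14.3, 23.1]), 23.0)
 box (array([561.1, 264.7]), array([149.1,  97.5]), 20.9)Traceback (most recent call last):
  File "m2.py", line 14, in <module>
    m=m&(hsv[...,1]>175)&(hsv[...,0]>17); print(' keepers',m.sum(),np.percentile(P[m][:,2],[10,50,90]).round(4),rect(m))
                                                                   ~~~~~~~~~~~~~^^^^^^^^^^^^^^^^^^^^^^
    return _quantile_unchecked(
        a, q, axis, out, overwrite_input, method, keepdims, weights)
    return _ureduce(a,
                    func=_quantile_ureduce_func,
    ...<5 lines>...
                    overwrite_input=overwrite_input,
                    method=method)
    r = func(a, **kwargs)
    result = _quantile(arr,
                       quantiles=q,
    ...<2 lines>...
                       out=out,
                       weights=wgt)
    slices_having_nans = np.isnan(arr[-1, ...])
                                  ~~~^^^^^^^^^
IndexError: index -1 is out of bounds for axis 0 with size 0
```

```bash
sed -i '/keepers/d' m2.py && python3 m2.py
```

```text
top handle px 193.4 244.6 89 3d [0.5152 0.2455 0.0871] ray.088 [0.5159 0.246  0.085 ] (array([515.7, 246.9]), array([14.3, 23.1]), 23.0)
 box (array([561.1, 264.7]), array([149.1,  97.5]), 20.9)
 pan (array([ 545.6, -175.9]), array([88.2, 97.4]), 42.9) 0.0442
 bin rim (array([ 521.1, -327.4]), array([140.2,  96.7]), 0.7) 0.0496
 bin floor 1659 (array([ 521.6, -327.1]), array([133. ,  66.6]), 0.8) 0.0046
 sw (array([ 602.4, -170.2]), array([101.5,   3.6]), 89.5) 0.033
 ABtop (array([668.3,  65.8]), array([429.1, 328.7]), 89.4) [[502.0, -147.0], [830.0, -150.0], [835.0, 279.0], [506.0, 282.0]]
  AB left z 0.03 max y 0.234 minx 0.434
  AB right z 0.03 min y -0.045 minx 0.414
  AB left z 0.1 max y 0.163 minx 0.537
  AB right z 0.1 min y -0.03 minx 0.585
  AB left z 0.15 max y 0.164 minx 0.537
  AB right z 0.15 min y -0.052 minx 0.506
  AB left z 0.2 max y 0.164 minx 0.537
  AB right z 0.2 min y -0.055 minx 0.516
  AB left z 0.25 max y 0.166 minx 0.53
  AB right z 0.25 min y -0.065 minx 0.507
side handle px 192.6 202.6 115 3d [0.512  0.2457 0.0796] ray.088 [0.5137 0.2472 0.078 ] (array([5
[... 205 characters left out ...]
ay([144. ,  97.6]), 1.2) 0.05
 bin floor 2055 (array([ 522.4, -316.5]), array([143.7,  87.4]), 0.3) 0.0057
 sw (array([ 602.4, -131.2]), array([ 3.8, 21.9]), 0.3) 0.032
 ABtop (array([725.7,  65. ]), array([429.9, 448.4]), 89.9) [[501.0, -150.0], [950.0, -150.0], [950.0, 280.0], [502.0, 280.0]]
  AB left z 0.03 max y 0.234 minx 0.432
  AB right z 0.03 min y -0.068 minx 0.412
  AB left z 0.1 max y 0.167 minx 0.535
  AB right z 0.1 min y -0.057 minx 0.506
  AB left z 0.15 max y 0.167 minx 0.536
  AB right z 0.15 min y -0.058 minx 0.506
  AB left z 0.2 max y 0.17 minx 0.537
  AB right z 0.2 min y -0.058 minx 0.506
  AB left z 0.25 max y 0.167 minx 0.528
  AB right z 0.25 min y -0.067 minx 0.506
```

>>> {"fn": "move_arm", "kwargs": {"deltas": [[[0, 0, -0.1], [0.12, -0.5, 0], 0], [[0, 0, -0.2], [0.23, -1, 0], 0]]}}

```text
time: 0.35
tool_pos: [0.2599, 0.5308, 0.2302]
tcp_rot: [1.043, 2.963, -0.003]
wrist_force: [0.1, 0.4, 0.2]
width: 0.604
```

>>> {"fn": "move_arm", "kwargs": {"deltas": [[[0, 0, -0.1], [0.15, -0.5, 0], 0], [[0, 0, -0.2], [0.3, -1, 0], 0]]}}

```text
time: 0.6
tool_pos: [0.29, 0.4302, 0.2307]
tcp_rot: [1.495, 2.763, -0.001]
wrist_force: [1.6, 0.8, 0.6]
width: 0.499
```

>>> {"fn": "move_arm", "kwargs": {"deltas": [[[0, 0, -0.09], [0.2, -0.5, 0], -0.4], [[0, 0, -0.185], [0.4, -1, 0], -0.4]]}}

```text
time: 0.85
tool_pos: [0.3301, 0.3302, 0.2309]
tcp_rot: [1.878, 2.518, -0.001]
wrist_force: [0.7, -0.3, 0.3]
width: 0.698
```

>>> {"fn": "move_arm", "kwargs": {"deltas": [[[0, 0, -0.09], [0.15, -0.5, 0], -0.4], [[0, 0, -0.184], [0.3, -1, 0], -0.4]]}}

```text
time: 1.1
tool_pos: [0.36, 0.2302, 0.231]
tcp_rot: [2.222, 2.221, -0.0]
wrist_force: [0.6, -0.7, 0.6]
width: 0.702
```

>>> {"fn": "move_arm", "kwargs": {"deltas": [[[0, 0, 0], [0.1, -0.5, 0], -0.4], [[0, 0, 0], [0.2, -1, 0], -0.4]]}}

```text
time: 1.35
tool_pos: [0.3798, 0.1303, 0.231]
tcp_rot: [2.217, 2.226, -0.0]
wrist_force: [0.1, -0.8, -0.1]
width: 0.698
```

>>> {"fn": "move_arm", "kwargs": {"deltas": [[[0, 0, 0], [0.05, -0.5, 0], -0.4], [[0, 0, 0], [0.1, -1, 0], -0.4]]}}

```text
time: 1.6
tool_pos: [0.3897, 0.0304, 0.231]
tcp_rot: [2.217, 2.226, 0.0]
wrist_force: [-0.3, 0.7, -0.7]
width: 0.7
```

>>> {"fn": "move_arm", "kwargs": {"deltas": [[[0, 0, 0], [0.05, -0.5, 0], -0.4], [[0, 0, 0], [0.2, -0.95, 0], -0.4]]}}

```text
time: 1.85
tool_pos: [0.4094, -0.0646, 0.2311]
tcp_rot: [-2.218, -2.225, -0.0]
wrist_force: [0.7, -0.1, -0.6]
width: 0.702
```

>>> {"fn": "move_arm", "kwargs": {"deltas": [[[0, 0, 0], [0.3, -0.6, -0.2], -0.4], [[0, 0, 0], [0.7, -0.8, -0.6], -0.4], [[0, 0, 0], [0.7, -0.8, -0.7], -0.4]]}}

```text
time: 2.22
tool_pos: [0.4795, -0.1442, 0.1572]
tcp_rot: [-2.216, -2.219, 0.004]
wrist_force: [-0.6, 0.2, -0.6]
width: 0.699
```

>>> {"fn": "move_arm", "kwargs": {"deltas": [[[0, 0, 0], [0.67, -0.04, -0.4], -0.4], [[0, 0, 0], [0.67, -0.04, -0.7], -0.4], [[0, 0, 0], [0.67, -0.04, -0.95], -0.4], [[0, 0, 0], [0.67, -0.04, -1], -0.4]]}}

```text
time: 2.72
tool_pos: [0.5446, -0.1456, 0.0593]
tcp_rot: [-2.213, -2.224, 0.004]
wrist_force: [-0.0, -0.1, -0.6]
width: 0.703
```

```bash
python3 - <<'E'
from h import *
T,_=snap('top','t1');S,_=snap('side','s1')
f=lambda im,x,y,w,h:cv2.resize(im[y:y+h,x:x+w,::-1],(400,400),interpolation=cv2.INTER_CUBIC)
cv2.imwrite('pics/c1.png',np.hstack([f(T,340,180,120,120),f(S,320,200,120,120)]))
E
```

```text
(no output)
```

View pics/c1.png

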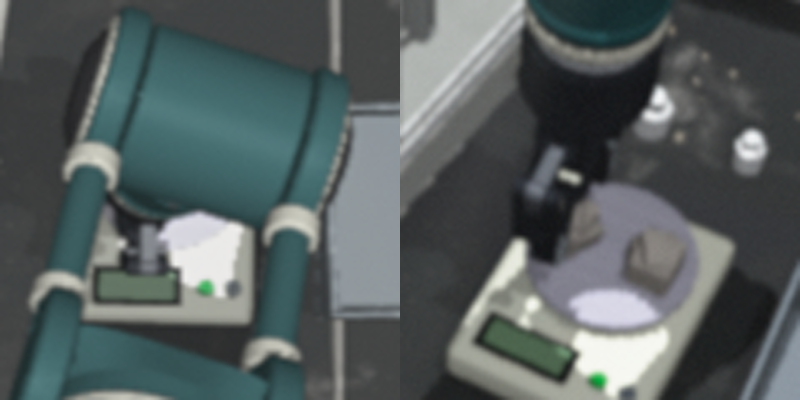

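The jaws straddle chunk a (left); chunk b and the small weights are clear. The wrist is wide, though, so I'll check its height against the analytical balance later. Gripping now.

>>> {"fn": "move_arm", "kwargs": {"deltas": [[[0, 0, 0], [0.01, -0.02, -0.07], -0.4], [[0, 0, 0], [0.01, -0.02, -0.12], -0.4], [[0, 0, 0], [0.01, -0.02, -0.12], 0.6], [[0, 0, 0], [0.01, -0.02, -0.12], 0.6], [[0, 0, 0], [0.01, -0.02, -0.12], 0.6], [[0, 0, 0], [0.01, -0.02, -0.12], 0.6]], "grip_force": 40}}

```text
time: 3.58
tool_pos: [0.5484, -0.1492, 0.0498]
tcp_rot: [2.216, 2.225, 0.0]
wrist_force: [0.7, -0.1, 3.0]
width: 0.36
```

```bash
python3 - <<'E'
from h import *
for n in('top','side'):
    P=cloud(n,np.load(f'pics/{n[0]}1.npz')['d'])
    for z0 in np.arange(.1,.5,.05):
        m=(abs(P[...,2]-z0-.025)<.025)&(P[...,0]>.45)&(P[...,0]<.65)&(P[...,1]<-.065+.03)&(P[...,1]>-.3)
        q=P[m]
        if len(q)>20: print(n,z0.round(2),len(q),'x',np.percentile(q[:,0],[2,98]).round(3),'y',np.percentile(q[:,1],[2,98]).round(3))
E
```

```text
top 0.1 63 x [0.482 0.515] y [-0.147 -0.131]
top 0.15 172 x [0.478 0.509] y [-0.16  -0.134]
top 0.2 65 x [0.507 0.549] y [-0.15  -0.048]
top 0.25 251 x [0.507 0.646] y [-0.152 -0.036]
top 0.3 516 x [0.51  0.647] y [-0.134 -0.036]
top 0.35 21 x [0.5   0.563] y [-0.164 -0.083]
top 0.4 3872 x [0.496 0.59 ] y [-0.207 -0.082]
top 0.45 1087 x [0.453 0.567] y [-0.199 -0.061]
side 0.1 389 x [0.48  0.577] y [-0.163 -0.035]
side 0.15 711 x [0.478 0.546] y [-0.18  -0.036]
side 0.2 1035 x [0.507 0.55 ] y [-0.184 -0.036]
side 0.25 1095 x [0.507 0.553] y [-0.183 -0.036]
side 0.3 979 x [0.509 0.546] y [-0.182 -0.037]
side 0.35 722 x [0.492 0.53 ] y [-0.212 -0.125]
side 0.4 2495 x [0.486 0.575] y [-0.214 -0.105]
side 0.45 622 x [0.452 0.572] y [-0.201 -0.093]
```

>>> {"fn": "move_arm", "kwargs": {"deltas": [[[0, 0, 0], [0, 0, 0.15], 0.6], [[0, 0, 0], [0, 0, 0.45], 0.6], [[0, 0, 0], [0, -0.3, 0.6], 0.6], [[0, 0, 0], [0, -0.75, 0.6], 0.6], [[0, 0, 0], [0, -1, 0.6], 0.6]]}}

```text
time: 4.2
tool_pos: [0.5485, -0.2509, 0.1108]
tcp_rot: [2.216, 2.224, 0.001]
wrist_force: [0.3, -0.6, -0.4]
width: 0.36
```

>>> {"fn": "move_arm", "kwargs": {"deltas": [[[0, 0, 0], [0, -0.5, 0], 0.6], [[0, 0, 0], [0, -0.78, -0.2], 0.6], [[0, 0, 0], [0, -0.78, -0.5], 0.6], [[0, 0, 0], [0, -0.78, -0.65], 0.6], [[0, 0, 0], [0, -0.78, -0.65], 0.6], [[0, 0, 0], [0, -0.78, -0.65], 0], [[0, 0, 0], [0, -0.78, -0.65], 0], [[0, 0, 0], [0, -0.78, -0.2], 0]]}}

```text
time: 5.2
tool_pos: [0.5454, -0.325, 0.0865]
tcp_rot: [-2.211, -2.221, 0.002]
wrist_force: [0.4, 0.2, -0.3]
width: 0.504
```

>>> {"fn": "move_arm", "kwargs": {"deltas": [[[0, 0, 0], [0, 0.3, 0.25], -0.2], [[0, 0, 0], [0, 0.8, 0.3], -0.4], [[0, 0, 0], [0, 1, 0.3], -0.4]]}}

```text
time: 5.58
tool_pos: [0.5489, -0.2253, 0.1213]
tcp_rot: [2.213, 2.226, 0.002]
wrist_force: [0.3, -0.4, 0.0]
width: 0.703
```

>>> {"fn": "move_arm", "kwargs": {"deltas": [[[0, 0, 0], [0, 0.24, -0.1], -0.4], [[0, 0, 0], [0, 0.24, -0.45], -0.4], [[0, 0, 0], [0, 0.24, -0.65], -0.4], [[0, 0, 0], [0, 0.24, -0.68], -0.4], [[0, 0, 0], [0, 0.24, -0.68], 0.6], [[0, 0, 0], [0, 0.24, -0.68], 0.6], [[0, 0, 0], [0, 0.24, -0.68], 0.6]]}}

```text
time: 6.45
tool_pos: [0.5489, -0.2036, 0.0524]
tcp_rot: [2.216, 2.224, 0.001]
wrist_force: [0.6, -0.5, 0.6]
width: 0.338
```

>>> {"fn": "move_arm", "kwargs": {"deltas": [[[0, 0, 0], [0, 0, 0.05], 0.6], [[0, 0, 0], [0, 0, 0.4], 0.6], [[0, 0, 0], [0, -0.3, 0.6], 0.6], [[0, 0, 0], [-0.2, -0.7, 0.6], 0.6], [[0, 0, 0], [-0.4, -1, 0.6], 0.6]]}}

```text
time: 7.08
tool_pos: [0.5082, -0.3045, 0.1126]
tcp_rot: [2.215, 2.225, 0.0]
wrist_force: [-0.1, 0.2, -0.4]
width: 0.336
```

>>> {"fn": "move_arm", "kwargs": {"deltas": [[[0, 0, 0], [-0.1, -0.24, -0.1], 0.6], [[0, 0, 0], [-0.1, -0.24, -0.4], 0.6], [[0, 0, 0], [-0.1, -0.24, -0.6], 0.6], [[0, 0, 0], [-0.1, -0.24, -0.6], 0.6]]}}

```text
time: 7.58
tool_pos: [0.4964, -0.3256, 0.0492]
tcp_rot: [-2.213, -2.223, 0.001]
wrist_force: [-0.9, 0.1, -0.9]
width: 0.341
```

Release and retreat, then check the bin.

>>> {"fn": "move_arm", "kwargs": {"deltas": [[[0, 0, 0], [0, 0, 0], 0], [[0, 0, 0], [0, 0, 0], 0], [[0, 0, 0], [0, 0, 0.5], 0], [[0, 0, 0], [-0.5, 0.3, 0.9], 0], [[0, 0, 0], [-0.9, 0.6, 1], 0], [[0, 0, 0], [-0.9, 0.9, 1], 0]]}}

```text
time: 8.32
tool_pos: [0.4068, -0.2366, 0.1537]
tcp_rot: [2.216, 2.221, 0.001]
wrist_force: [1.9, -0.2, -0.3]
width: 0.501
```

```bash
python3 - <<'E'
from h import *
S,d=snap('side','s2');T,dt=snap('top','t2')
f=lambda im,x,y,w,h:cv2.resize(im[y:y+h,x:x+w,::-1],(400,400),interpolation=cv2.INTER_CUBIC)
cv2.imwrite('pics/c2.png',np.hstack([f(T,360,190,140,140),f(S,370,240,140,140)]))
P=cloud('side',d)
m=(P[...,0]>.44)&(P[...,0]<.6)&(P[...,1]>-.375)&(P[...,1]<-.28)&(P[...,2]>.014)&(P[...,2]<.045)
im=S.astype(int); m&=(im[...,2]-im[...,0]<8)
k,l,s,c=cv2.connectedComponentsWithStats(m.astype(np.uint8))
for i in range(1,k):
    if s[i,4]>15: print(s[i,4],np.median(P[l==i],0).round(3))
E
```

```text
268 [ 0.546 -0.326  0.028]
269 [ 0.495 -0.324  0.028]
```

View pics/c2.png

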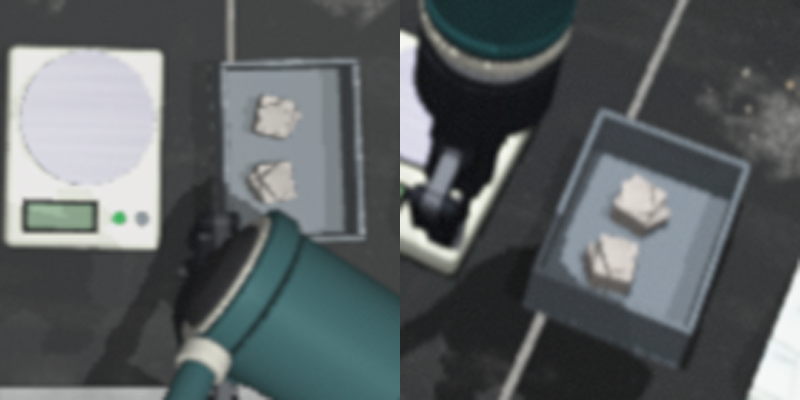

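Picture: both chunks lie in the bin at about (275,117) and (275,180) in the left crop, heights consistent (0.028), and the pan is empty. Next: round the front to the box, turning the jaws by 21°.

>>> {"fn": "move_arm", "kwargs": {"deltas": [[[0, 0, 0], [-0.03, 0.4, 0.3], 0], [[0, 0, 0], [-0.05, 1, 0.5], 0]]}}

```text
time: 8.68
tool_pos: [0.4045, -0.1383, 0.2032]
tcp_rot: [2.217, 2.221, 0.002]
wrist_force: [1.1, 0.5, 0.1]
width: 0.502
```

>>> {"fn": "move_arm", "kwargs": {"deltas": [[[0, 0, 0], [-0.05, 0.5, 0], 0], [[0, 0, 0], [-0.1, 1, 0], 0]]}}

```text
time: 8.93
tool_pos: [0.3942, -0.0368, 0.2026]
tcp_rot: [2.215, 2.224, 0.003]
wrist_force: [0.2, -0.7, -0.3]
width: 0.493
```

>>> {"fn": "move_arm", "kwargs": {"deltas": [[[0, 0, 0], [-0.03, 0.5, 0], 0], [[0, 0, 0], [-0.05, 1, 0], 0]]}}

```text
time: 9.18
tool_pos: [0.389, 0.0636, 0.2022]
tcp_rot: [2.215, 2.225, 0.003]
wrist_force: [0.8, -0.1, 0.1]
width: 0.502
```

>>> {"fn": "move_arm", "kwargs": {"deltas": [[[0, 0, 0.06], [0.05, 0.5, 0], 0], [[0, 0, 0.12], [0.2, 1, 0], 0]]}}

```text
time: 9.43
tool_pos: [0.4089, 0.1641, 0.2021]
tcp_rot: [1.991, 2.427, 0.003]
wrist_force: [1.3, -0.3, 0.5]
width: 0.498
```

>>> {"fn": "move_arm", "kwargs": {"deltas": [[[0, 0, 0.06], [0.3, 0.5, -0.1], 0], [[0, 0, 0.113], [0.7, 0.84, -0.2], 0], [[0, 0, 0.113], [0.7, 0.84, -0.2], 0]]}}

```text
time: 9.8
tool_pos: [0.4805, 0.2485, 0.1796]
tcp_rot: [-1.771, -2.594, 0.001]
wrist_force: [-1.0, -0.1, -0.7]
width: 0.499
```

```bash
python3 - <<'E'
from h import *
from scipy.spatial.transform import Rotation as Ro
s=status.read_state();R=Ro.from_rotvec(s['tcp_rot']).as_matrix();print(s['time'],s['tool_pos'].round(4),s['width'],'\n',R.round(3),np.degrees(np.arctan2(R[1,1],R[0,1])))
# pan centre, from t2 (pan unoccluded)
for n,t in(('top','t2'),):
    D=np.load(f'pics/{t}.npz');im=D['im'].astype(int);P=cloud(n,D['d'])
    m=(P[...,0]>.47)&(P[...,0]<.62)&(P[...,1]>-.25)&(P[...,1]<-.1)&(im[...,2]-im[...,1]>10)&(im[...,2]>150)
    k,l,s,c=cv2.connectedComponentsWithStats(m.astype(np.uint8));i=1+s[1:,4].argmax()
    cn=max(cv2.findContours((l==i).astype(np.uint8),0,1)[0],key=cv2.contourArea);e=cv2.fitEllipse(cn);print('pan',e,ray(n,*(np.array(e[0])),.044).round(4),np.median(P[l==i][:,2]))
E
```

```text
9.8 [0.4805 0.2485 0.1796] 0.49862144019154087 
 [[-0.364  0.931 -0.001]
 [ 0.931  0.364 -0.001]
 [-0.    -0.001 -1.   ]] 21.361482162807576
pan ((392.61541748046875, 209.48883056640625), (2.945847749710083, 6.744960784912109), 99.4764633178711) [ 0.5945 -0.1817  0.044 ] 0.04268875490918673
```

>>> {"fn": "move_arm", "kwargs": {"deltas": [[[0, 0, 0], [0.35, -0.015, -0.1], 0], [[0, 0, 0], [0.35, -0.015, -0.4], 0], [[0, 0, 0], [0.35, -0.015, -0.7], 0], [[0, 0, 0], [0.35, -0.015, -0.9], 0], [[0, 0, 0], [0.35, -0.015, -0.9], 0]]}}

```text
time: 10.42
tool_pos: [0.5118, 0.2434, 0.0897]
tcp_rot: [-1.775, -2.59, 0.005]
wrist_force: [0.6, 0.0, 0.2]
width: 0.504
```

```bash
python3 - <<'E'
from h import *
S,d=snap('side','s3')
cv2.imwrite('pics/c3.png',cv2.resize(S[120:240,130:290,::-1],(640,480),interpolation=cv2.INTER_CUBIC))
E
```

```text
(no output)
```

View pics/c3.png

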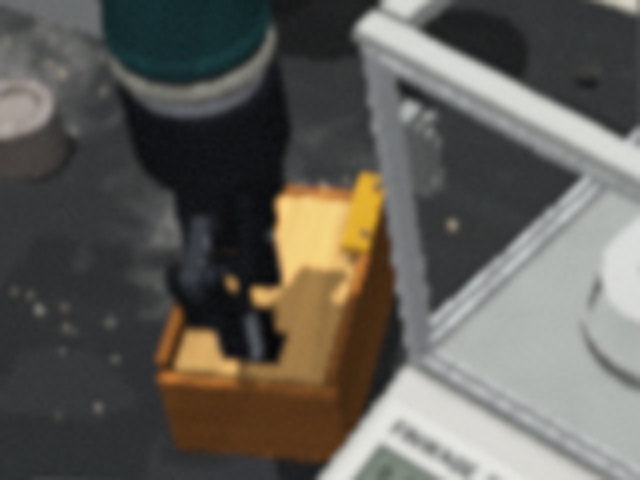

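The fingers straddle the handle with room from the balance frame; lower and grip.

>>> {"fn": "move_arm", "kwargs": {"deltas": [[[0, 0, 0], [0, 0, -0.12], 0], [[0, 0, 0], [0, 0, -0.23], 0], [[0, 0, 0], [0, 0, -0.23], 0], [[0, 0, 0], [0, 0, -0.23], 0.3], [[0, 0, 0], [0, 0, -0.23], 0.8], [[0, 0, 0], [0, 0, -0.23], 0.8], [[0, 0, 0], [0, 0, -0.23], 0.8], [[0, 0, 0], [0, 0, -0.23], 0.8]], "grip_force": 60}}

```text
time: 11.48
tool_pos: [0.5157, 0.2458, 0.0697]
tcp_rot: [1.773, 2.589, 0.008]
wrist_force: [5.8, 2.3, 2.0]
width: 0.17
```

>>> {"fn": "move_arm", "kwargs": {"deltas": [[[0, 0, 0], [0.015, 0.006, 0], 0.8], [[0, 0, 0], [0.015, 0.006, 0.03], 0.8], [[0, 0, 0], [0.015, 0.006, 0.06], 0.8], [[0, 0, 0], [0.015, 0.006, 0.08], 0.8], [[0, 0, 0], [0.015, 0.006, 0.08], 0.8], [[0, 0, 0], [0.015, 0.006, 0.08], 0.8]]}}

```text
time: 12.22
tool_pos: [0.5135, 0.245, 0.0754]
tcp_rot: [-1.774, -2.591, 0.003]
wrist_force: [0.1, 0.2, -1.9]
width: 0.164
```

```bash
python3 - <<'E'
from h import *
s=status.read_state();print(s['tool_pos'].round(4),s['wrist_force'].round(1),s['torque'].round(2))
S,d=snap('side','s4');T,dt=snap('top','t4')
for n,im,d in(('side',S,d),('top',T,dt)):
    P=cloud(n,d);c=np.cos(np.radians(20.9));si=np.sin(np.radians(20.9));x=P[...,0]-.5612;y=P[...,1]-.2653;X=c*x+si*y;Y=-si*x+c*y
    P0=cloud(n,np.load(f'pics/{n}0.npz')['d'])
    for a,b in((-.066,-.045),(-.03,-.01),(-.01,.01),(.02,.04),(.04,.06)):
        m=(X>a)&(X<b)&(abs(Y)<.026)&(P[...,2]>.045)&(P[...,2]<.085)&(im[...,0]>110)&(im[...,0].astype(int)-im[...,2]>25)
        if m.sum()>8: print(n,a,b,m.sum(),np.median(P[m][:,2]).round(4),'before',np.median(P0[m][:,2]).round(4))
E
```

```text
[0.5135 0.245  0.0754] [ 0.1  0.2 -1.9] [-0.03  0.07  0.01]
side -0.066 -0.045 87 0.0675 before 0.0612
side -0.03 -0.01 67 0.0676 before 0.0612
side -0.01 0.01 83 0.0678 before 0.0619
side 0.02 0.04 87 0.0684 before 0.0614
side 0.04 0.06 102 0.0692 before 0.0615
top -0.066 -0.045 43 0.0665 before 0.0606
top -0.03 -0.01 19 0.0666 before 0.0605
top -0.01 0.01 15 0.0668 before 0.0601
top 0.02 0.04 43 0.0678 before 0.0606
top 0.04 0.06 96 0.0685 before 0.0609
```

Lid lifted 6 mm (front) to 7.5 mm (rear) in both views. I'll add a slight front-up tilt and 1 mm, then slide forward 65 mm.

>>> {"fn": "move_arm", "kwargs": {"deltas": [[[-0.005, 0.0125, 0], [0, 0, 0.01], 0.8], [[-0.005, 0.0125, 0], [0, 0, 0.01], 0.8], [[-0.005, 0.0125, 0], [-0.05, -0.019, 0.01], 0.8], [[-0.005, 0.0125, 0], [-0.1, -0.038, 0.01], 0.8], [[-0.005, 0.0125, 0], [-0.15, -0.057, 0.01], 0.8], [[-0.005, 0.0125, 0], [-0.15, -0.057, 0.01], 0.8]]}}

```text
time: 13.08
tool_pos: [0.4989, 0.2394, 0.077]
tcp_rot: [-1.768, -2.582, 0.028]
wrist_force: [-1.0, 0.0, -0.5]
width: 0.172
```

>>> {"fn": "move_arm", "kwargs": {"deltas": [[[0, 0, 0], [-0.07, -0.027, 0], 0.8], [[0, 0, 0], [-0.14, -0.053, 0], 0.8], [[0, 0, 0], [-0.21, -0.08, 0], 0.8], [[0, 0, 0], [-0.28, -0.107, 0], 0.8], [[0, 0, 0], [-0.35, -0.134, 0], 0.8], [[0, 0, 0], [-0.42, -0.16, 0], 0.8], [[0, 0, 0], [-0.46, -0.175, 0], 0.8], [[0, 0, 0], [-0.46, -0.175, 0], 0.8], [[0, 0, 0], [-0.46, -0.175, 0], 0.8]]}}

```text
time: 14.2
tool_pos: [0.4539, 0.2223, 0.0772]
tcp_rot: [-1.768, -2.583, 0.027]
wrist_force: [0.2, -0.4, -1.3]
width: 0.172
```

```bash
python3 - <<'E'
from h import *
S,d=snap('side','s5')
cv2.imwrite('pics/c5.png',cv2.resize(S[120:270,110:310,::-1],(640,480),interpolation=cv2.INTER_CUBIC))
E
```

```text
(no output)
```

View pics/c5.png

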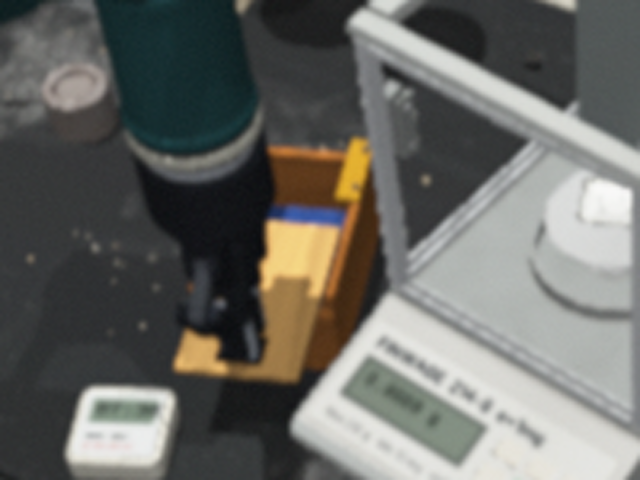

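Lid is clear of the keepers, blue lining showing behind it (about (310,213)); the timer is clear too. Carry it to the left bench.

>>> {"fn": "move_arm", "kwargs": {"deltas": [[[0, 0, 0], [0, 0, 0.2], 0.8], [[0, 0, 0], [0, 0, 0.5], 0.8], [[0, 0, 0], [0, 0.1, 0.8], 0.8], [[0, 0, 0], [0, 0.4, 0.8], 0.8], [[0, 0, 0], [0, 0.7, 0.8], 0.8]]}}

```text
time: 14.88
tool_pos: [0.4543, 0.2931, 0.1579]
tcp_rot: [-1.77, -2.582, 0.025]
wrist_force: [0.8, 0.2, -1.3]
width: 0.169
```

>>> {"fn": "move_arm", "kwargs": {"deltas": [[[0, 0, 0], [-0.05, 0.35, 0], 0.8], [[0, 0, 0], [-0.1, 0.7, 0], 0.8], [[0, 0, 0], [-0.15, 1, 0], 0.8]]}}

```text
time: 15.25
tool_pos: [0.4385, 0.3936, 0.1569]
tcp_rot: [-1.768, -2.583, 0.027]
wrist_force: [0.2, -0.1, -0.4]
width: 0.171
```

>>> {"fn": "move_arm", "kwargs": {"deltas": [[[0, 0, 0], [0, 0.3, 0], 0.8], [[0, 0, 0], [0, 0.55, -0.1], 0.8], [[0, 0, 0], [0, 0.66, -0.3], 0.8], [[0, 0, 0], [0, 0.66, -0.6], 0.8], [[0, 0, 0], [0, 0.66, -0.9], 0.8], [[0, 0, 0], [0, 0.66, -0.9], 0.8], [[0, 0, 0], [0, 0.66, -0.9], 0.8]]}}

```text
time: 16.12
tool_pos: [0.4389, 0.458, 0.0672]
tcp_rot: [-1.769, -2.582, 0.028]
wrist_force: [0.0, 0.2, -1.3]
width: 0.168
```

```bash
python3 - <<'E'
from h import *
S,d=snap('side','s6');T,dt=snap('top','t6')
for n,im,d in(('side',S,d),('top',T,dt)):
    P=cloud(n,d);ii=im.astype(int)
    m=(P[...,1]>.38)&(P[...,1]<.56)&(P[...,0]>.38)&(P[...,0]<.6)&(P[...,2]>.02)&(P[...,2]<.12)&(ii[...,0]-ii[...,2]>50)&(ii[...,0]>90)
    q=P[m]; r=cv2.minAreaRect((q[:,:2]*1000).astype(np.float32)); A=np.c_[q[:,:2],np.ones(len(q))]; f=np.linalg.lstsq(A,q[:,2],rcond=None)[0]
    print(n,len(q),r,np.percentile(q[:,2],[5,50,95]).round(4),f.round(3))
E
```

```text
side 1089 ((482.6225891113281, 477.5961608886719), (138.778076171875, 84.46052551269531), 21.257495880126953) [0.055  0.0587 0.0625] [-0.014 -0.013  0.072]
top 1352 ((483.5685729980469, 475.4252014160156), (131.7954559326172, 81.6530990600586), 22.467451095581055) [0.0544 0.0587 0.0634] [-0.002 -0.009  0.064]
```

>>> {"fn": "move_arm", "kwargs": {"deltas": [[[0, 0, 0], [0, 0, -0.25], 0.8], [[0, 0, 0], [0, 0, -0.4], 0.8], [[0, 0, 0], [0, 0, -0.47], 0.8], [[0, 0, 0], [0, 0, -0.5], 0.8], [[0, 0, 0], [0, 0, -0.52], 0.8], [[0, 0, 0], [0, 0, -0.52], 0.8], [[0, 0, 0], [0, 0, -0.52], 0.8]]}}

```text
time: 17.1
tool_pos: [0.4389, 0.4586, 0.0157]
tcp_rot: [-1.768, -2.583, 0.026]
wrist_force: [-0.7, 0.6, 0.9]
width: 0.168
```

>>> {"fn": "move_arm", "kwargs": {"deltas": [[[0, 0, 0], [0, 0, 0], 0.4], [[0, 0, 0], [0, 0, 0], 0], [[0, 0, 0], [0, 0, 0], 0], [[0, 0, 0], [0, 0, 0.2], 0], [[0, 0, 0], [0, 0, 0.5], 0], [[0, 0, 0], [0, 0, 1], 0], [[0, 0, 0], [0, 0, 1], 0]]}}

```text
time: 17.98
tool_pos: [0.442, 0.4615, 0.1224]
tcp_rot: [-1.769, -2.585, 0.009]
wrist_force: [-0.7, 0.6, 0.5]
width: 0.501
```

```bash
python3 - <<'E'
from h import *
S,ds=snap('side','s7');T,dt=snap('top','t7')
for n,im,d in(('side',S,ds),('top',T,dt)):
    P=cloud(n,d);ii=im.astype(int)
    m=(P[...,1]>.38)&(P[...,1]<.56)&(P[...,0]>.38)&(P[...,0]<.6)&(P[...,2]>-.01)&(P[...,2]<.12)&(ii[...,0]-ii[...,2]>50)&(ii[...,0]>90)
    q=P[m]; r=cv2.minAreaRect((q[:,:2]*1000).astype(np.float32)); A=np.c_[q[:,:2],np.ones(len(q))]; f=np.linalg.lstsq(A,q[:,2],rcond=None)[0]
    print(n,len(q),np.round(r[0],1),np.round(r[1],1),r[2],np.percentile(q[:,2],[5,50,95]).round(4),f.round(3))
f=lambda im,x,y,w,h:cv2.resize(im[y:y+h,x:x+w,::-1],(400,400),interpolation=cv2.INTER_CUBIC)
cv2.imwrite('pics/c7.png',np.hstack([f(T,140,170,100,100),f(S,140,140,110,110)]))
E
```

```text
side 1463 [484.8 481.8] [145.2  86.9] 20.791166305541992 [0.0029 0.007  0.0111] [-0.015 -0.005  0.017]
top 1887 [481.8 479.2] [133.8  83.6] 20.179807662963867 [0.0013 0.0061 0.0111] [-0.001 -0.007  0.01 ]
```

View pics/c7.png

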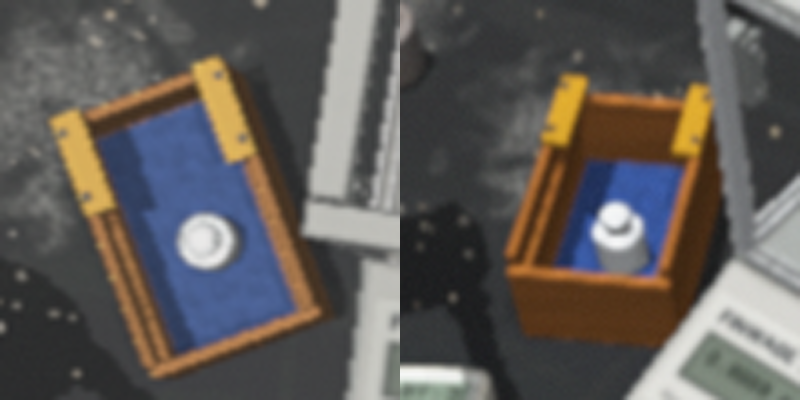

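Lid lies flat (top face at 0.006–0.007). The open box shows the weight at about (208,241) in the top crop, roughly centred; locate it.

```bash
python3 - <<'E'
from h import *
for n in('side','top'):
    D=np.load(f'pics/{n[0]}7.npz');im=D['im'];P=cloud(n,D['d'])
    hsv=cv2.cvtColor(im,cv2.COLOR_RGB2HSV)
    c=np.cos(np.radians(20.9));si=np.sin(np.radians(20.9));x=P[...,0]-.5612;y=P[...,1]-.2653;X=c*x+si*y;Y=-si*x+c*y
    m=(abs(X)<.062)&(abs(Y)<.036)&(P[...,2]>.012)&(P[...,2]<.06)&(hsv[...,1]<70)&(hsv[...,2]>110)
    k,l,s,cc=cv2.connectedComponentsWithStats(m.astype(np.uint8));i=1+s[1:,4].argmax();m=l==i
    q=P[m]; t=q[q[:,2]>.044]; v,u=np.nonzero(m); print(n,len(q),'px',u.mean(),v.mean(),'ztop',np.percentile(q[:,2],97).round(4),'knob',len(t),t.mean(0).round(4),'all',q.mean(0).round(4))
    r=cv2.minEnclosingCircle((q[:,:2]*1000).astype(np.float32));print(r,'ray',ray(n,u.mean(),v.mean(),.040).round(4), 'box frame',np.median(X[m]).round(4),np.median(Y[m]).round(4))
print('knob rays',ray('top',191.75,229.75,.048).round(4),ray('side',199.4,198.9,.047).round(4))
print('pan',ray('top',390.5,231,.044).round(4)); s=status.read_state();print(s['tool_pos'])
E
```

```text
side 204 px 199.66176470588235 204.6764705882353 ztop 0.0506 knob 46 [0.5495 0.261  0.0482] all [0.5454 0.258  0.0341]
((549.6121826171875, 261.84967041015625), 16.70218849182129) ray [0.5414 0.2544 0.04  ] box frame -0.018 -0.0016
top 154 px 191.48701298701297 230.14935064935065 ztop 0.052 knob 52 [0.5504 0.2596 0.0488] all [0.5494 0.2589 0.039 ]
((550.4130859375, 260.9176025390625), 15.369157791137695) ray [0.5494 0.2587 0.04  ] box frame -0.0139 -0.0026
knob rays [0.5497 0.2566 0.048 ] [0.5504 0.2599 0.047 ]
pan [ 0.5472 -0.1768  0.044 ]
[0.43930485 0.4589414  0.11731257]
```

>>> {"fn": "move_arm", "kwargs": {"deltas": [[[0.005, -0.0125, 0], [0.1, -0.3, 0.3], 0], [[0.005, -0.0125, 0], [0.2, -0.7, 0.4], 0], [[0.005, -0.0125, 0], [0.3, -1, 0.4], 0]]}}

```text
time: 18.45
tool_pos: [0.4683, 0.3567, 0.155]
tcp_rot: [-1.775, -2.592, 0.001]
wrist_force: [-0.0, 0.5, -0.0]
width: 0.503
```

>>> {"fn": "move_arm", "kwargs": {"deltas": [[[0, 0, 0], [0.35, -0.5, 0], 0], [[0, 0, 0], [0.75, -0.98, 0], 0], [[0, 0, 0], [0.79, -0.99, -0.2], 0], [[0, 0, 0], [0.79, -0.99, -0.4], 0], [[0, 0, 0], [0.79, -0.99, -0.4], 0], [[0, 0, 0], [0.79, -0.99, -0.4], 0]]}}

```text
time: 19.2
tool_pos: [0.5463, 0.2603, 0.1144]
tcp_rot: [-1.772, -2.593, 0.002]
wrist_force: [-0.3, 0.1, 0.6]
width: 0.503
```

```bash
python3 - <<'E'
from h import *
from scipy.spatial.transform import Rotation as Ro
s=status.read_state();R=Ro.from_rotvec(s['tcp_rot']).as_matrix();print(s['tool_pos'].round(4),R.round(3).tolist(),s['joint_vel'].round(3))
E
```

```text
[0.5463 0.2603 0.1144] [[-0.364, 0.932, -0.001], [0.932, 0.364, -0.0], [0.0, -0.001, -1.0]] [-0.003 -0.015 -0.021 -0.002 -0.002 -0.002]
```

>>> {"fn": "move_arm", "kwargs": {"deltas": [[[0, 0, 0], [0.035, -0.01, -0.2], 0], [[0, 0, 0], [0.035, -0.01, -0.45], 0], [[0, 0, 0], [0.035, -0.01, -0.7], 0], [[0, 0, 0], [0.035, -0.01, -0.9], 0], [[0, 0, 0], [0.035, -0.01, -0.98], 0], [[0, 0, 0], [0.035, -0.01, -0.98], 0], [[0, 0, 0], [0.035, -0.01, -0.98], 0]]}}

```text
time: 20.08
tool_pos: [0.552, 0.2586, 0.018]
tcp_rot: [1.774, 2.591, 0.003]
wrist_force: [0.1, 0.4, 0.1]
width: 0.499
```

>>> {"fn": "move_arm", "kwargs": {"deltas": [[[0, 0, 0], [0, 0, -0.02], 0.2], [[0, 0, 0], [0, 0, -0.03], 0.5], [[0, 0, 0], [0, 0, -0.03], 0.6], [[0, 0, 0], [0, 0, -0.03], 0.6], [[0, 0, 0], [0, 0, -0.03], 0.6], [[0, 0, 0], [0, 0, -0.03], 0.6]], "grip_force": 50}}

```text
time: 20.82
tool_pos: [0.552, 0.2586, 0.0159]
tcp_rot: [1.774, 2.591, 0.003]
wrist_force: [-1.8, -0.0, 7.2]
width: 0.32
```

>>> {"fn": "move_arm", "kwargs": {"deltas": [[[0, 0, 0], [0, 0, 0.05], 0.6], [[0, 0, 0], [0, 0, 0.2], 0.6], [[0, 0, 0], [0, 0, 0.5], 0.6], [[0, 0, 0], [0, 0, 0.8], 0.6], [[0, 0, 0], [0, 0, 1], 0.6], [[0, 0, 0], [0, 0, 1], 0.6]]}}

```text
time: 21.58
tool_pos: [0.5526, 0.2588, 0.1165]
tcp_rot: [1.773, 2.59, 0.006]
wrist_force: [-0.4, -0.1, -2.2]
width: 0.32
```

```bash
python3 - <<'E'
from h import *
S,d=snap('side','s8');T,dt=snap('top','t8')
f=lambda im,x,y,w,h:cv2.resize(im[y:y+h,x:x+w,::-1],(400,400),interpolation=cv2.INTER_CUBIC)
cv2.imwrite('pics/c8.png',np.hstack([f(T,140,170,100,100),f(S,140,120,110,110)]))
E
```

```text
(no output)
```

View pics/c8.png

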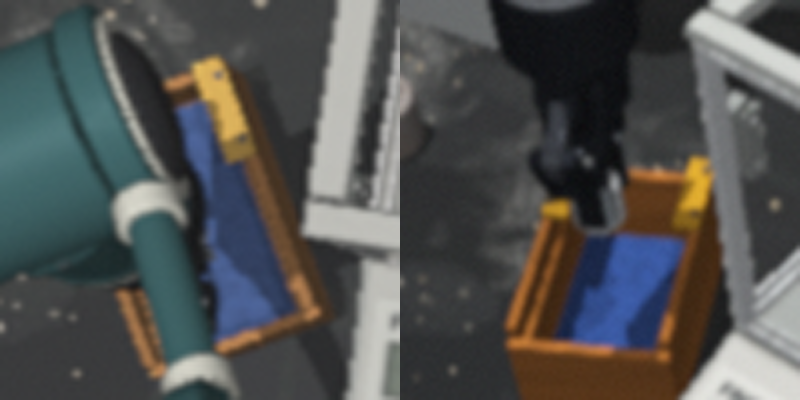

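Weight is in the jaws (about −2 N, box empty). Carry it round the front to above the pan.

>>> {"fn": "move_arm", "kwargs": {"deltas": [[[0, 0, 0], [-0.1, -0.05, 0.3], 0.6], [[0, 0, 0], [-0.45, -0.2, 0.6], 0.6], [[0, 0, 0], [-0.8, -0.4, 0.6], 0.6]]}}

```text
time: 22.05
tool_pos: [0.4714, 0.2184, 0.1752]
tcp_rot: [1.774, 2.591, 0.003]
wrist_force: [-0.4, -0.5, -1.7]
width: 0.324
```

>>> {"fn": "move_arm", "kwargs": {"deltas": [[[0, 0, 0], [-0.3, -0.3, 0], 0.6], [[0, 0, 0], [-0.55, -0.65, 0], 0.6], [[0, 0, 0], [-0.75, -1, 0], 0.6]]}}

```text
time: 22.42
tool_pos: [0.3936, 0.117, 0.172]
tcp_rot: [-1.772, -2.591, 0.004]
wrist_force: [0.6, -0.6, -2.4]
width: 0.323
```

>>> {"fn": "move_arm", "kwargs": {"deltas": [[[0, 0, 0], [-0.06, -0.35, 0], 0.6], [[0, 0, 0], [-0.1, -0.7, 0], 0.6], [[0, 0, 0], [-0.1, -1, 0], 0.6]]}}

```text
time: 22.8
tool_pos: [0.3843, 0.0171, 0.1723]
tcp_rot: [-1.774, -2.59, 0.003]
wrist_force: [0.2, 0.1, -1.7]
width: 0.318
```

>>> {"fn": "move_arm", "kwargs": {"deltas": [[[0, 0, 0], [0, -0.35, 0], 0.6], [[0, 0, 0], [0, -0.7, 0], 0.6], [[0, 0, 0], [0, -1, 0], 0.6]]}}

```text
time: 23.18
tool_pos: [0.3847, -0.0827, 0.1724]
tcp_rot: [-1.774, -2.589, 0.002]
wrist_force: [1.1, 0.2, -2.1]
width: 0.321
```

>>> {"fn": "move_arm", "kwargs": {"deltas": [[[0, 0, 0], [0.2, -0.35, 0], 0.6], [[0, 0, 0], [0.5, -0.6, 0], 0.6], [[0, 0, 0], [0.8, -0.8, 0], 0.6]]}}

```text
time: 23.55
tool_pos: [0.4656, -0.1626, 0.1721]
tcp_rot: [-1.775, -2.589, 0.001]
wrist_force: [0.7, -0.2, -1.5]
width: 0.321
```

>>> {"fn": "move_arm", "kwargs": {"deltas": [[[0, 0, 0], [0.3, -0.07, -0.2], 0.6], [[0, 0, 0], [0.6, -0.14, -0.45], 0.6], [[0, 0, 0], [0.78, -0.155, -0.7], 0.6], [[0, 0, 0], [0.78, -0.155, -0.8], 0.6], [[0, 0, 0], [0.78, -0.155, -0.8], 0.6]]}}

```text
time: 24.18
tool_pos: [0.5418, -0.1765, 0.0919]
tcp_rot: [-1.772, -2.588, 0.002]
wrist_force: [-0.0, -0.3, -2.4]
width: 0.321
```

```bash
python3 - <<'E'
from h import *
S,d=snap('side','s9')
cv2.imwrite('pics/c9.png',cv2.resize(S[210:330,320:480,::-1],(640,480),interpolation=cv2.INTER_CUBIC))
s=status.read_state();print(s['tool_pos'].round(4),s['tcp_rot'].round(3))
E
```

```text
[ 0.5426 -0.1769  0.0932] [-1.773e+00 -2.590e+00  1.000e-03]
```

View pics/c9.png

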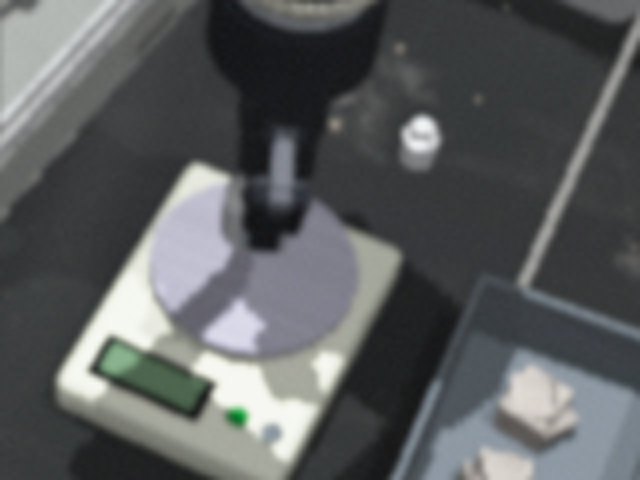

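Weight hangs above the pan. Lower it, finishing slowly.

>>> {"fn": "move_arm", "kwargs": {"deltas": [[[0, 0, 0], [0.03, 0, -0.15], 0.6], [[0, 0, 0], [0.03, 0, -0.27], 0.6], [[0, 0, 0], [0.03, 0, -0.34], 0.6], [[0, 0, 0], [0.03, 0, -0.36], 0.6], [[0, 0, 0], [0.03, 0, -0.37], 0.6], [[0, 0, 0], [0.03, 0, -0.37], 0.6], [[0, 0, 0], [0.03, 0, -0.37], 0.6]]}}

```text
time: 25.1
tool_pos: [0.5474, -0.1774, 0.0574]
tcp_rot: [1.774, 2.592, 0.0]
wrist_force: [0.4, 0.2, -1.7]
width: 0.323
```

>>> {"fn": "move_arm", "kwargs": {"deltas": [[[0, 0, 0], [0, 0, -0.01], 0.6], [[0, 0, 0], [0, 0, -0.02], 0.6], [[0, 0, 0], [0, 0, -0.025], 0.6], [[0, 0, 0], [0, 0, -0.025], 0.6]]}}

```text
time: 25.6
tool_pos: [0.5469, -0.1773, 0.0544]
tcp_rot: [-1.775, -2.592, 0.0]
wrist_force: [-0.5, 0.3, -2.3]
width: 0.317
```

>>> {"fn": "move_arm", "kwargs": {"deltas": [[[0, 0, 0], [0, 0, -0.005], 0.6], [[0, 0, 0], [0, 0, -0.01], 0.6], [[0, 0, 0], [0, 0, -0.01], 0.6]]}}

```text
time: 25.98
tool_pos: [0.5471, -0.1774, 0.054]
tcp_rot: [1.775, 2.592, -0.0]
wrist_force: [-0.7, 0.1, 2.2]
width: 0.323
```

>>> {"fn": "move_arm", "kwargs": {"deltas": [[[0, 0, 0], [0, 0, -0.005], 0.6], [[0, 0, 0], [0, 0, -0.01], 0.6], [[0, 0, 0], [0, 0, -0.01], 0.6]]}}

```text
time: 26.35
tool_pos: [0.5472, -0.1774, 0.0539]
tcp_rot: [1.775, 2.592, -0.0]
wrist_force: [-3.9, 1.6, 9.4]
width: 0.32
```

```bash
python3 - <<'E'
from h import *
for i in range(3):
    s=status.read_state();print(s['tool_pos'].round(4),s['wrist_force'].round(1))
    S,d=snap('side','s10')
P=cloud('side',d)
cv2.imwrite('pics/c10.png',cv2.resize(S[230:290,350:430,::-1],(640,480),interpolation=cv2.INTER_CUBIC))
E
```

```text
[ 0.5472 -0.1774  0.0539] [-3.9  1.6  9.4]
[ 0.5472 -0.1774  0.0539] [-4.5  1.3  8.5]
[ 0.5472 -0.1774  0.0539] [-3.7  1.6  9.6]
```

Contact at TCP 0.054, exactly as predicted. Unload, open, retreat upward.

>>> {"fn": "move_arm", "kwargs": {"deltas": [[[0, 0, 0], [0, 0, 0.01], 0.6], [[0, 0, 0], [0, 0, 0.01], 0.6], [[0, 0, 0], [0, 0, 0.01], 0.3], [[0, 0, 0], [0, 0, 0.01], 0.1], [[0, 0, 0], [0, 0, 0.01], -0.1], [[0, 0, 0], [0, 0, 0.01], -0.2], [[0, 0, 0], [0, 0, 0.15], -0.2], [[0, 0, 0], [0, 0, 0.4], -0.2], [[0, 0, 0], [0, 0, 0.7], -0.2], [[0, 0, 0], [0, 0, 1], -0.2]]}}

```text
time: 27.75
tool_pos: [0.5473, -0.1774, 0.1545]
tcp_rot: [1.774, 2.591, 0.0]
wrist_force: [-0.0, 0.7, -0.1]
width: 0.601
```

>>> {"fn": "move_arm", "kwargs": {"deltas": [[[0, 0, 0], [-0.3, 0, 0.3], -0.2], [[0, 0, 0], [-0.7, 0, 0.4], -0.2], [[0, 0, 0], [-1, 0, 0.4], -0.2], [[0, 0, 0], [-1, 0, 0.4], -0.2], [[0, 0, 0], [-1, 0, 0.4], -0.2]]}}

```text
time: 28.38
tool_pos: [0.4479, -0.1776, 0.1934]
tcp_rot: [1.774, 2.59, 0.001]
wrist_force: [0.3, 0.6, 0.2]
width: 0.599
```

```bash
python3 - <<'E'
from h import *
S,ds=snap('side','s11');T,dt=snap('top','t11')
for n,im,d in(('side',S,ds),('top',T,dt)):
    P=cloud(n,d)
    m=(abs(P[...,0]-.546)<.06)&(abs(P[...,1]+.1765)<.06)&(P[...,2]>.06)&(P[...,2]<.12)
    q=P[m]; t=q[q[:,2]>.08]; print(n,len(q),'ztop',np.percentile(q[:,2],97).round(4),'knob',t.mean(0).round(4) if len(t) else None)
    ii=im.astype(int); m=(P[...,1]>.38)&(P[...,1]<.56)&(P[...,0]>.38)&(P[...,0]<.6)&(P[...,2]<.05)&(ii[...,0]-ii[...,2]>50)
    print('lid z',np.median(P[m][:,2]).round(4))
f=lambda im,x,y,w,h:cv2.resize(im[y:y+h,x:x+w,::-1],(400,300),interpolation=cv2.INTER_CUBIC)
cv2.imwrite('pics/c11.png',np.vstack([np.hstack([f(S,330,220,133,100),f(T,350,180,160,120)]),np.hstack([f(S,60,130,200,150),f(T,60,180,200,150)])]))
s=status.read_state();print(s['time'],s['tool_pos'].round(3),s['wrist_force'].round(1))
E
```

```text
side 152 ztop 0.0888 knob [ 0.5439 -0.1759  0.0863]
lid z 0.0065
top 162 ztop 0.0897 knob [ 0.5447 -0.1752  0.0855]
lid z 0.0062
28.475 [ 0.448 -0.177  0.193] [ 0.1 -0.2 -0.9]
```

View pics/c11.png

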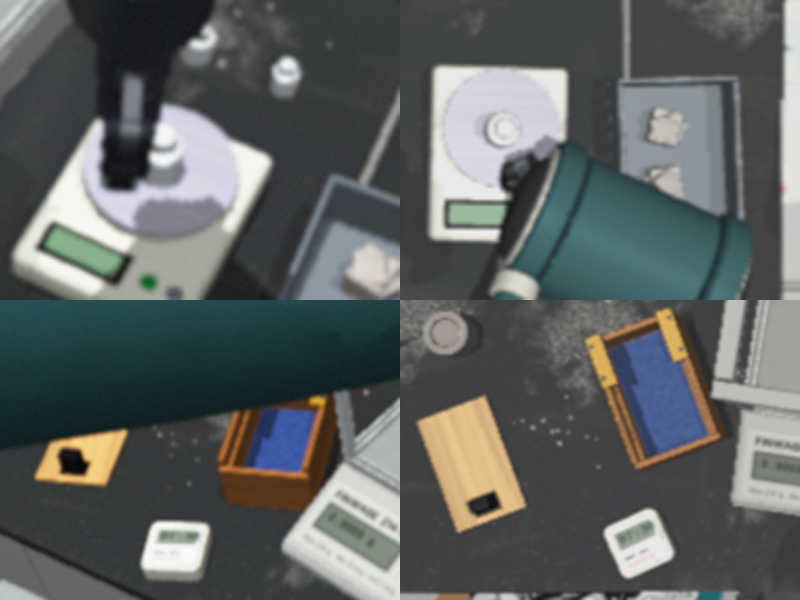

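The picture shows the weight upright at the pan's centre (503,128 in the upper right panel), both chunks in the bin, the lid flat with its handle up, the timer and small weights in place, and the gripper clear. Handing in.

```bash
python3 -c "
from workcell import order
print(order.finish_job())"
```

```text
the job is handed in; nothing more can be done
None
```

I carried out all the steps in order and handed the job in after about 28.5 s; the hand-in gives no verdict.

1. **Offcuts:** I gripped both across their flat faces and put them in the bin. Both lie inside it, at about (0.546, -0.326) and (0.495, -0.324).
2. **Lid:** I raised it 6 mm at the front and 7.5 mm at the rear, tilted the front up about 1° with another 1 mm of lift, and slid it forward about 64 mm. It lies flat on the bench left of the box, handle up, with its top face at 6–7 mm.
3. **Weight:** I set it down on the pan with about 10 N of contact. In both views it stands upright about 2 mm from the pan's centre, with its top at 89–90 mm; the text's sizes give 86 mm.

In the last pictures the gripper touches nothing, and the timer and both small weights look unmoved; I judged that by eye and did not measure it. No check failed. Small disagreements:
- The pan-circle fit on the second top view was spoiled by a bad colour mask, so I used the earlier two-view pan position, which agreed to 2 mm.
- The jaw opening read 1–3 mm under the stated sizes on most grips.
- The arm settled 2–4 mm off its commanded position straight after moves.

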